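# Feel out the lid release of the plate incubator

### The arm

A 6-joint arm with a two-finger parallel gripper is mounted at the origin on the work surface. World frame = base frame: x ahead of the robot, y to its left, z up, the work surface at z = 0. Lengths are in mm, angles in rad, forces in N, time in s.
With the tool pointing down it reaches from about 400 to 925 mm from the base axis. Payload 12.5 kg.
Tool frame: the origin (TCP) lies midway between the tips of the shut fingers; the grasp point (between the pads) lies 19 mm behind it; z points along the fingers, y is the line along which they close (so a half turn about z gives the same grasp; the last joint's range is limited). The gripper opens to 95 mm and grips with 3 to 60 N. Pads are 20 mm wide; open, the fingers measure 119 mm over their backs; the gripper's body (75 mm by 180 mm) begins 59 mm behind the grasp point.
Start: joints at [-1.415, 0.491, 1.559, -0, 1.092, -0.106], TCP at [161.785, -603.716, 214.661] pointing down, gripper open.
Joint ranges: [-3.1, 3.1], [-0.84, 2.19], [0.05, 2.79], [-1.13, 4.28], [0.06, 2.93], [-2.69, 2.69]. Speed limits (rad/s): [2.22, 2.22, 2.79, 3.14, 3.14, 3.14].

### API

Orientations are given as [roll, pitch, yaw] about the fixed x, y, z axes, in that order (R = Rz(yaw) Ry(pitch) Rx(roll)).
In Python, from cell import state, read_camera, camera_info, env gives the robot as it stands.
- The arm moves only by the tool move_arm, never from a script. Its argument "commands" is a list of rows, each a list of 3 entries, a list of its own where there are three numbers: the shift along the world's x, y, z in cm, then the turn, a rotation vector about the world's x, y, z in degrees, then the opening, from 0 (shut) to 1 (fully open). A call has 1 to 10 rows; each row shifts and turns the commanded pose from where the row before left it; what a row does not reach is not made up. A row lasts 1/10 s, in which the tool goes at most 50 mm and 8.59 degrees, less where a joint would pass 70% of its speed; a pose out of reach is approached as far as the arm can. A call with a gripper value outside its range is refused whole. The fingers move at their own pace and stop on an object; the grip force is fixed at half the most. Time passes only in rows, so rows that do not move let the fingers close. It gives the time, the measured TCP pose, the force, the opening and the grip force at its end, in the units of the state.
- state(): the state, without advancing time (a new reading comes with each control period).
- read_camera(name): name is "scene" or "top"; returns the picture (480x640x3 uint8, blue, green, red); there is no depth.
- camera_info(name): a dict with "K" (3x3 intrinsics, pixels), "k1" (the pictures are not rectified: a ray, as slopes to the right and down, at radius r is drawn at 1 + k1 r^2 times it, then the intrinsics apply), "cam_to_world" (4x4, takes a point from camera to world coordinates). Camera axes: x right, y down, z forward; pixel columns grow to the right and rows downward; lengths in mm; the calibration is good to about 2 mm. A picture is of the moment at which its call begins. camera_info takes no time and is no camera call.
- env.job_done(): hands the job in; it is judged then, once.
The state is a dict: "t": time; "joints": joint angles; "qvel": joint speeds; "tau": joint torques, N m; "eef_pos": TCP position; "tcp_rot": TCP orientation; "ft_force": force on the tool from outside, world axes, zero at the start; "moment": the same for the moment, N m; "opening": opening from 0.0 (shut) to 1.0 (fully open); "grip_force": force on a finger pad.
Only numpy, scipy, OpenCV 4.12 (cv2) and the standard library are available. Lean on these libraries where they do the work, as an engineer would, in place of code of your own. Each camera call takes 0.05 s, during which the arm holds its last target. There are 200 camera calls.

### The job

The incubator's lid release is a notch hidden somewhere along its front rim. Put a closed fingertip on the raised land at either end of the rim, feel along the rim until it drops into the notch, and press the key inside fully down so that the lid pops ajar by itself; then take the hand away. Do not push or pry the lid itself, and leave the bottle, carton and tube rack where they stand.

Things in the scene. Friction and masses are not known exactly. Their poses are not given: they have to be found in the camera images.
- case: The incubator: low white plastic box, 260 mm deep (x), 430 mm wide (y), fixed to the bench, turned up to 0.25 rad. Origin: centre of its underside; z up, front (towards the robot) -x, y along the rim. The front rim is a rigid flat white ledge, open to the front and above, from x = -130 to -85 mm. Beyond y = +-127 mm the shoulders of the case rise to 102 mm.
- rim_mid (a point): Middle of the front rim at its top level, 92 mm above the bench; the rim runs 90 mm to either side of it along case y. One notch, 48 mm long in y, goes right across the rim; its middle lies anywhere within 58 mm to either side of this point, not told where. In it, 8 mm below the rim, lies the flat white release key, filling the notch's floor, which sinks 7 mm further.
- land_left: Raised rigid end of the rim on the robot's left (+y of the case), 45 x 37 mm. Origin: centre of its top face, 94 mm above the bench (2 mm above the rim), at case x = -107.5, y = +108.5 mm.
- land_right: The same at the other end, case y = -108.5 mm. Origin: centre of its top face.
- key (a joint): How far the release key is pressed, m: 0 up, 0.007 fully down. It moves straight down, takes about 3 to 6 N, and stays where it is left; it has no return spring.
- lid: The lid: flat grey panel with a glass window, 206 x 400 x 16 mm, hinged at the back of the case. Its front face stands along the back of the rim at case x = -83 mm, 94 to 110 mm above the bench when shut. Pressing the key raises it in proportion, to 0.14 rad; it stays ajar. Origin: on the hinge at the back (case x = +125 mm), 93 mm above the bench. Not to be pushed or pried.
- lid_edge (a point): Middle of the lid's upper front edge: 110 mm above the bench when shut, about 138 mm when popped ajar.
- bottle: Loose reagent bottle, 68 mm wide, 160 mm tall, left of the incubator. Origin: centre of its underside.
- glove_box: Loose cardboard carton, 120 x 220 x 70 mm, right of the incubator. Origin: centre of its underside.
- tube_rack: Loose grey rack with short tubes, 60 x 100 mm, 42 mm tall, near the incubator's left front corner. Origin: centre of its underside.

How it is judged:
By the outcome, as a careful person would: the job done as asked, in the order asked, and still so for the second after the job is handed in, with the robot touching nothing.
It also fails if it takes over 58 s, if anything falls off the work surface, if the arm or the gripper's body presses on something with over 40 N, if the wrist force passes 120 N, or if a joint passes its speed limit or range.

## Working session

There is one attempt and no reset: what is moved stays moved. The work goes in short steps, Python scripts to look and compute and a tool call to move; the robot and the scene stay as the last step left them, time stands still between calls to the robot, and variables do not carry over. Pictures are saved under pics/ and viewed, at most 10 in all, crops included, and the job is handed in when it is done.

Besides the shell and the picture viewer there is one more tool, called after ">>>" as name(argument=value, ...), one argument or row to a line, values as JSON. move_arm: Moves the arm, as the interface text tells. Its arguments: {"type":"object","properties":{"commands":{"type":"array"}},"required":["commands"]}

```bash
ls; mkdir -p pics
python3 - <<'E'
from cell import *
import cv2
for n in("top","scene"):
    cv2.imwrite(f"pics/{n}0.png",read_camera(n)); c=camera_info(n); print(n,c)
print(state())
E
```

```text
pics
top {'K': array([[550.38094168,   0.        , 320.9123476 ],
       [  0.        , 550.38094168, 245.09241409],
       [  0.        ,   0.        ,   1.        ]]), 'k1': -0.005567788316288187, 'cam_to_world': array([[ 3.07681114e-03, -9.96180781e-01,  8.72604477e-02,
         4.74509817e+02],
       [-9.99895570e-01, -4.29692460e-03, -1.37980483e-02,
        -1.89683099e+00],
       [ 1.41203021e-02, -8.72088811e-02, -9.96089970e-01,
         1.35677561e+03],
       [ 0.00000000e+00,  0.00000000e+00,  0.00000000e+00,
         1.00000000e+00]])}
scene {'K': array([[445.31520963,   0.        , 319.79397134],
       [  0.        , 445.31520963, 242.89406939],
       [  0.        ,   0.        ,   1.        ]]), 'k1': 0.03215566114985092, 'cam_to_world': array([[-4.40157056e-01,  7.12970255e-01, -5.45834391e-01,
         1.12203649e+03],
       [ 8.97869921e-01,  3.55946531e-01, -2.59097804e-01,
         2.47722626e+02],
       [ 9.55883055e-03, -6.04132008e-01, -7.96826923e-01,
         9.02417410e+02],
       [ 0.00000000e+00,  0.00000000e+00,  0.00000000e+00,
         1.00000000e+00]])}
{'t': 0.1, 'joints': array([-1.41462860e+00,  4.91514932e-01,  1.55941795e+00,  1.13948906e-05,
        1.09171687e+00, -1.05591397e-01]), 'qvel': array([ 1.28972698e-04, -1.33688788e-03, -1.66169794e-03, -1.18495108e-03,
       -9.91543061e-04,  8.31839000e-05]), 'tau': array([ 1.94532098e-03, -6.13620687e+01, -2.58607310e+01,  6.93603465e-02,
        4.70270205e-02, -7.18676370e-05]), 'eef_pos': array([ 161.73089919, -603.47028945,  214.10032686]), 'tcp_rot': array([-3.14054251e+00, -1.21462952e-04,  2.61753802e-01]), 'ft_force': array([ 0.14642772, -0.75398213,  0.44724696]), 'moment': array([ 0.01330707, -0.00669693, -0.0231679 ]), 'grip_force': 0.0, 'opening': 0.9993275020100864}
```

View pics/top0.png

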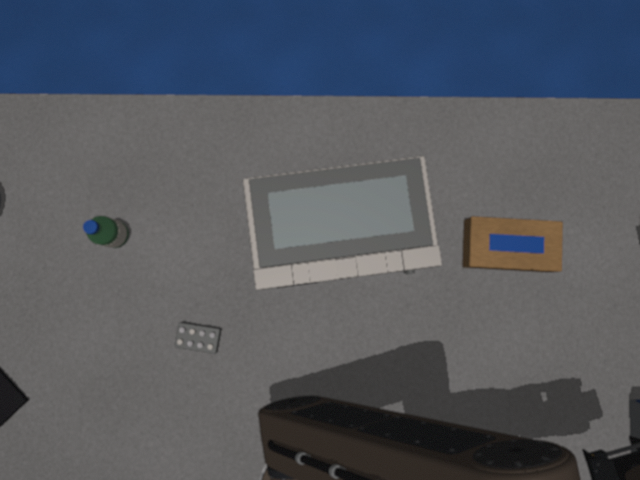

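View pics/scene0.png

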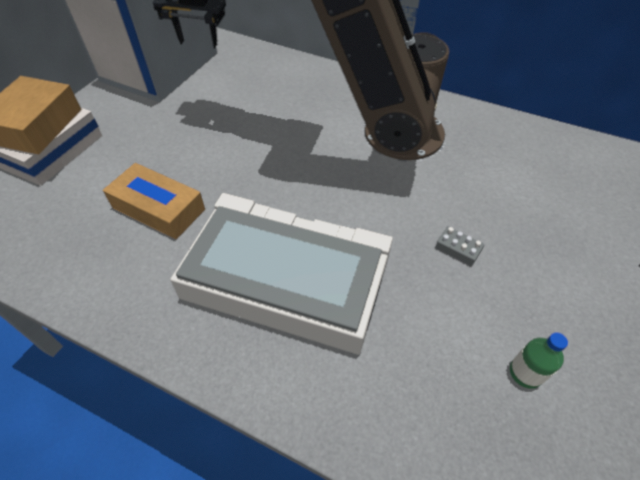

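The top view shows the incubator with its front edge running from (256,289) to (441,265), the bottle at (100,230), the rack at (198,338) and the carton at (515,243). The scene view agrees. Next I'll measure the case.

```bash
cat > h.py <<'E'
import numpy as np, cv2
from cell import *
def ray(n,uv):
    c=camera_info(n);K=c["K"];T=c["cam_to_world"]
    d=(np.array(uv,float)-K[:2,2])/K[0,0]; s=d.copy()
    for _ in range(10): s=d/(1+c["k1"]*(s@s))
    return T[:3,3],T[:3,:3]@np.r_[s,1]
def onz(n,uv,z):
    o,d=ray(n,uv); return o+d*(z-o[2])/d[2]
def pix(n,p):
    c=camera_info(n);T=c["cam_to_world"];q=T[:3,:3].T@(np.array(p)-T[:3,3]);s=q[:2]/q[2]
    return s*(1+c["k1"]*(s@s))*c["K"][0,0]+c["K"][:2,2]
E
python3 - <<'E'
from h import *
im=cv2.imread("pics/top0.png")
m=cv2.inRange(im,(110,120,130),(255,255,255)); m[:, :235]=0; m[:,455:]=0; m[:240]=0; m[300:]=0
m=cv2.morphologyEx(m,cv2.MORPH_OPEN,np.ones((3,3)))
# front edge: lowest mask pixel per column, line fit
cols=np.arange(262,436); f=np.array([[c,np.nonzero(m[:,c])[0].max()+.5] for c in cols if m[:,c].any()])
for a,b in((260,291),(312,385),(404,438)):
    s=f[(f[:,0]>=a)&(f[:,0]<b)].astype(np.float32); print(a,cv2.fitLine(s,cv2.DIST_HUBER,0,.01,.01).ravel())
r=[np.nonzero(m[y])[0] for y in range(255,292)]
print([(y,x.min(),x.max()) for y,x in zip(range(255,292),r) if len(x)])
# white mask bottom-shoulder corners -> world at z=102
for uv in((256,289.5),(441.5,265.5)): print(onz("top",uv,102))
t=cv2.resize(im[235:300,245:450],None,fx=3.9,fy=3.9,interpolation=cv2.INTER_CUBIC)
s=cv2.imread("pics/scene0.png"); t2=cv2.resize(s[190:260,200:400],(800,280),interpolation=cv2.INTER_CUBIC)
t=cv2.convertScaleAbs(np.vstack([cv2.resize(t,(800,254)),t2]),alpha=1.1)
cv2.imwrite("pics/crop.png",t)
E
```

```text
260 [ 9.8807180e-01 -1.5399379e-01  2.7600000e+02  2.8643103e+02]
312 [ 9.9119043e-01 -1.3244459e-01  3.4798434e+02  2.7702487e+02]
404 [ 9.9155676e-01 -1.2967345e-01  4.1700000e+02  2.6770001e+02]
[(255, np.int64(252), np.int64(439)), (256, np.int64(252), np.int64(440)), (257, np.int64(252), np.int64(440)), (258, np.int64(253), np.int64(440)), (259, np.int64(253), np.int64(440)), (260, np.int64(253), np.int64(440)), (261, np.int64(253), np.int64(440)), (262, np.int64(253), np.int64(440)), (263, np.int64(254), np.int64(440)), (264, np.int64(253), np.int64(440)), (265, np.int64(253), np.int64(440)), (266, np.int64(253), np.int64(429)), (267, np.int64(254), np.int64(422)), (268, np.int64(254), np.int64(414)), (269, np.int64(255), np.int64(408)), (270, np.int64(254), np.int64(401)), (271, np.int64(254), np.int64(394)), (272, np.int64(254), np.int64(386)), (273, np.int64(254), np.int64(378)), (274, np.int64(254), np.int64(371)), (275, np.int64(254), np.int64(365)), (276, np.int64(254), np.int64(354)), (277, np.int64(254), np.int64(346)), (278, np.int64(254), np.int64(338)), (279, np.int64(254), np.int64(333)), (280, np.int64(255), np.int64(327)), (281, np.int64(255), np.int64(319)), (282, np.int64(255), np.int64(309)), (283, np.int64(255), np.int64(302)), (284, np.int64(256), np.int64(291)), (285, np.int64(255), np.int64(285)), (286, np.int64(255), np.int64(277)), (287, np.int64(255), np.int64(273)), (288, np.int64(256), np.int64(265))]
[482.64113684 127.72395938 102.        ]
[ 538.72941092 -295.48352726  102.        ]
```

View pics/crop.png

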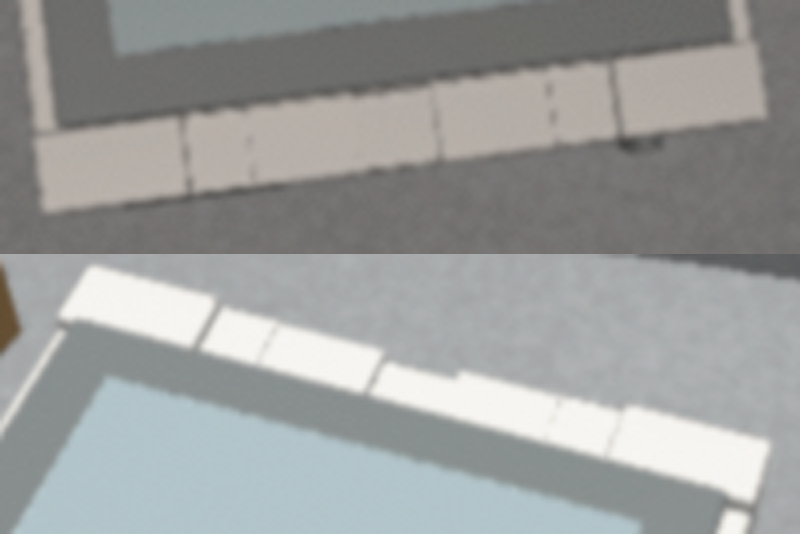

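The crop shows the land and shoulder seams. It also shows a step in the rim between crop x≈380 and 458 in the scene half, which looks like the notch, with its right wall at x≈437 in the top half. Now I'll put numbers on it and check against the scene view.

Run:
```python
from h import *
S=lambda x,y:(200+x/4,190+(y-254)/4)
T=lambda x,y:(245+x*205/800,235+y*65/254)
L=onz("scene",S(768,441),102);R=onz("scene",S(92,265),102)
print("scene corners",L,R,np.linalg.norm(L-R))
Lt=onz("top",(256,289.5),102);Rt=onz("top",(441.5,265.5),102)
for L,R in((Lt,Rt),(L,R),((Lt+L)/2,(Rt+R)/2)):
    ey=(L-R)/np.linalg.norm(L-R); ex=np.array([ey[1],-ey[0],0]); O=(L+R)/2+130*ex
    print("yaw",np.arctan2(-ey[0],ey[1]),"O",O)
def case(p): d=p-O; return np.round([d@ex,d@ey],1)
print("notch scene",case(onz("scene",S(383,348),92)),case(onz("scene",S(458,372),92)),case(onz("scene",S(368,392),92)))
print("notch top",case(onz("top",T(440,160),92)),case(onz("top",T(434,85),92)))
print("landend top",case(onz("top",T(252,180),94)),case(onz("top",T(552,142),94)),"shoulder",case(onz("top",T(190,195),102)),case(onz("top",T(620,135),102)))
for n,x,y,z in(("landL",-107.5,108.5,94),("landR",-107.5,-108.5,94),("mid",-107.5,0,92)): print(n,O[:2]+x*ex[:2]+y*ey[:2])
```

```text
scene corners [484.33493113 127.1515619  102.        ] [ 541.19026729 -293.0650536   102.        ] 424.045437651981
yaw 0.1317635085459243 O [639.55840022 -66.8000501  102.        ]
yaw 0.13448341221999535 O [641.58879368 -65.52655312 102.        ]
yaw 0.13311888551669 O [640.57379504 -66.16387513 102.        ]
notch scene [-131.7  -23. ] [-128.5   25.7] [-96.7 -19.5]
notch top [-130.   -21.1] [-85.8 -23.5]
landend top [-127.4   90.2] [-128.1  -87.8] shoulder [-131.5  127.1] [-129.4 -126.8]
landL [519.62409444  27.108146  ]
landR [ 548.42565274 -187.97200241]
mid [534.02487359 -80.4319282 ]
```

>>> move_arm(
  commands=[
    [[2.9,3.1,0],[0,0,-0.74],0],
    [[2.9,3.1,0],[0,0,-0.74],0],
    [[2.9,3.1,0],[0,0,-0.74],0],
    [[2.9,3.1,0],[0,0,-0.74],0],
    [[2.9,3.1,0],[0,0,-0.74],0],
    [[2.9,3.1,0],[0,0,-0.74],0],
    [[2.9,3.1,0],[0,0,-0.74],0],
    [[2.9,3.1,0],[0,0,-0.74],0],
    [[2.9,3.1,0],[0,0,-0.74],0],
    [[2.9,3.1,0],[0,0,-0.74],0],
  ],
)

```text
t: 1.1
eef_pos: [452.7, -292.2, 214.5]
tcp_rot: [-3.141, 0.0, 0.132]
ft_force: [-0.2, 0.4, -0.2]
opening: 0.214
grip_force: 0.0
```

>>> move_arm(
  commands=[
    [[3.1,3.5,0],[0,0,0],0],
    [[3.1,3.5,0],[0,0,0],0],
    [[3.1,3.4,0],[0,0,0],0],
    [[0,0,-2],[0,0,0],0],
    [[0,0,-2],[0,0,0],0],
    [[0,0,-2],[0,0,0],0],
    [[0,0,-2],[0,0,0],0],
    [[0,0,-1.4],[0,0,0],0],
    [[0,0,0],[0,0,0],0],
    [[0,0,0],[0,0,0],0],
  ],
)

```text
t: 2.1
eef_pos: [544.8, -189.7, 120.8]
tcp_rot: [-3.141, 0.0, 0.133]
ft_force: [0.7, 0.1, -0.2]
opening: 0.006
grip_force: 0.0
```

Run:
```python
from h import *
print(state()["ft_force"],state()["eef_pos"],state()["opening"])
s=read_camera("scene");t=read_camera("top")
a=cv2.resize(s[150:270,190:410],(800,436));cv2.imwrite("pics/land.png",a)
```

```text
[ 0.71056194  0.13835903 -0.24685891] [ 544.83695871 -189.72304734  120.80384987] 0.006010658646191717
```

View pics/land.png

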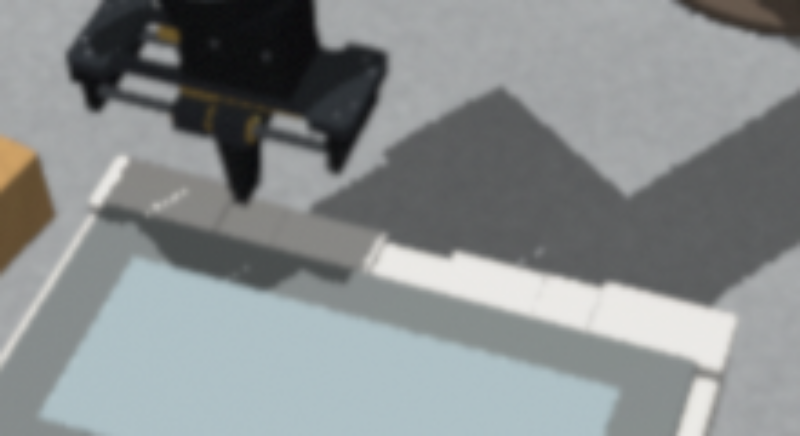

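The closed fingers hang at (243,195) in the crop, right over the right land. I'll lower onto it in small steps.

>>> move_arm(
  commands=[
    [[0.1,0.1,-0.8],[0,0,0],0],
    [[0,0,-0.8],[0,0,0],0],
    [[0,0,-0.5],[0,0,0],0],
    [[0,0,-0.2],[0,0,0],0],
    [[0,0,-0.1],[0,0,0],0],
    [[0,0,0],[0,0,0],0],
  ],
)

```text
t: 2.8
eef_pos: [545.8, -188.7, 96.6]
tcp_rot: [3.142, 0.0, 0.133]
ft_force: [-0.1, -0.2, 1.2]
opening: 0.006
grip_force: 0.0
```

>>> move_arm(
  commands=[
    [[0,0,-0.1],[0,0,0],0],
    [[0,0,-0.1],[0,0,0],0],
    [[0,0,-0.1],[0,0,0],0],
    [[0,0,0],[0,0,0],0],
  ],
)

```text
t: 3.2
eef_pos: [545.9, -188.7, 94.3]
tcp_rot: [3.141, -0.0, 0.133]
ft_force: [-2.1, 0.6, 7.1]
opening: 0.006
grip_force: 3.4
```

Contact with the land at z = 94.3 with 7 N. Now I'll slide along +case y onto the rim.

>>> move_arm(
  commands=[
    [[-0.07,0.5,0],[0,0,0],0],
    [[-0.07,0.5,0],[0,0,0],0],
    [[-0.07,0.5,0],[0,0,0],0],
    [[-0.07,0.5,0],[0,0,0],0],
    [[-0.07,0.5,0],[0,0,0],0],
    [[-0.07,0.5,0],[0,0,0],0],
    [[-0.07,0.5,0],[0,0,0],0],
    [[0,0,-0.1],[0,0,0],0],
    [[0,0,-0.1],[0,0,0],0],
    [[0,0,0],[0,0,0],0],
  ],
)

```text
t: 4.2
eef_pos: [540.7, -153.1, 92.3]
tcp_rot: [-3.141, 0.0, 0.133]
ft_force: [-3.4, 6.2, 11.7]
opening: 0.007
grip_force: 5.8
```

>>> move_arm(
  commands=[
    [[-0.07,0.5,0],[0,0,0],0],
    [[-0.07,0.5,0],[0,0,0],0],
    [[-0.07,0.5,0],[0,0,0],0],
    [[-0.06,0.5,0],[0,0,0],0],
    [[-0.07,0.5,0],[0,0,0],0],
    [[-0.07,0.5,0],[0,0,0],0],
    [[-0.06,0.5,0],[0,0,0],0],
  ],
)

```text
t: 4.9
eef_pos: [537.0, -119.4, 92.3]
tcp_rot: [3.14, -0.002, 0.133]
ft_force: [0.8, -4.6, 6.3]
opening: 0.005
grip_force: 3.2
```

>>> move_arm(
  commands=[
    [[-0.07,0.5,0],[0,0,0],0],
    [[-0.07,0.5,0],[0,0,0],0],
    [[-0.06,0.5,0],[0,0,0],0],
    [[0,0,0],[0,0,0],0],
  ],
)

```text
t: 5.3
eef_pos: [534.9, -103.8, 92.3]
tcp_rot: [3.141, -0.002, 0.133]
ft_force: [-0.1, 0.9, 7.7]
opening: 0.002
grip_force: 3.7
```

>>> move_arm(
  commands=[
    [[-0.07,0.5,0],[0,0,0],0],
    [[-0.06,0.5,0],[0,0,0],0],
    [[0,0,0],[0,0,0],0],
  ],
)

```text
t: 5.6
eef_pos: [532.6, -93.2, 91.5]
tcp_rot: [-3.141, 0.001, 0.133]
ft_force: [0.1, 0.6, 0.7]
opening: 0.003
grip_force: 0.0
```

Force dropped to zero and z fell at case y ≈ -13, which is the notch edge. I'll move to the notch middle and then lower to the key.

>>> move_arm(
  commands=[
    [[-0.06,0.5,-0.1],[0,0,0],0],
    [[-0.06,0.5,-0.1],[0,0,0],0],
    [[-0.06,0.4,-0.1],[0,0,0],0],
    [[0,0,-0.1],[0,0,0],0],
    [[0,0,-0.1],[0,0,0],0],
    [[0,0,-0.1],[0,0,0],0],
    [[0,0,0],[0,0,0],0],
  ],
)

```text
t: 6.3
eef_pos: [531.0, -79.8, 85.5]
tcp_rot: [-3.142, 0.0, 0.132]
ft_force: [-0.4, -0.0, 0.7]
opening: 0.004
grip_force: 0.0
```

>>> move_arm(
  commands=[
    [[0,0,-0.1],[0,0,0],0],
    [[0,0,-0.1],[0,0,0],0],
    [[0,0,-0.1],[0,0,0],0],
    [[0,0,0],[0,0,0],0],
  ],
)

```text
t: 6.7
eef_pos: [531.1, -79.8, 82.6]
tcp_rot: [3.141, -0.0, 0.133]
ft_force: [0.1, -0.8, -0.1]
opening: 0.005
grip_force: 0.3
```

>>> move_arm(
  commands=[
    [[0,0,-0.1],[0,0,0],0],
    [[0,0,-0.1],[0,0,0],0],
    [[0,0,-0.1],[0,0,0],0],
    [[0,0,-0.1],[0,0,0],0],
  ],
)

```text
t: 7.1
eef_pos: [531.1, -79.8, 78.6]
tcp_rot: [3.141, -0.0, 0.133]
ft_force: [-0.2, -1.3, 3.6]
opening: 0.002
grip_force: 1.6
```

>>> move_arm(
  commands=[
    [[0,0,-0.1],[0,0,0],0],
    [[0,0,-0.1],[0,0,0],0],
    [[0,0,0],[0,0,0],0],
  ],
)

```text
t: 7.4
eef_pos: [531.2, -79.8, 77.2]
tcp_rot: [3.141, -0.0, 0.133]
ft_force: [-1.9, -1.4, 11.3]
opening: 0.006
grip_force: 5.5
```

Bottoming out at 77. I'll press a little firmer and look.

>>> move_arm(
  commands=[
    [[0,0,-0.1],[0,0,0],0],
    [[0,0,-0.1],[0,0,0],0],
    [[0,0,0],[0,0,0],0],
  ],
)

```text
t: 7.7
eef_pos: [531.3, -79.8, 77.0]
tcp_rot: [3.141, -0.002, 0.133]
ft_force: [-9.0, 0.3, 34.2]
opening: 0.005
grip_force: 17.3
```

Run:
```python
from h import *
s=read_camera("scene")
cv2.imwrite("pics/press.png",cv2.resize(s[150:360,160:420],(742,600)))
```

```text
(no output)
```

View pics/press.png

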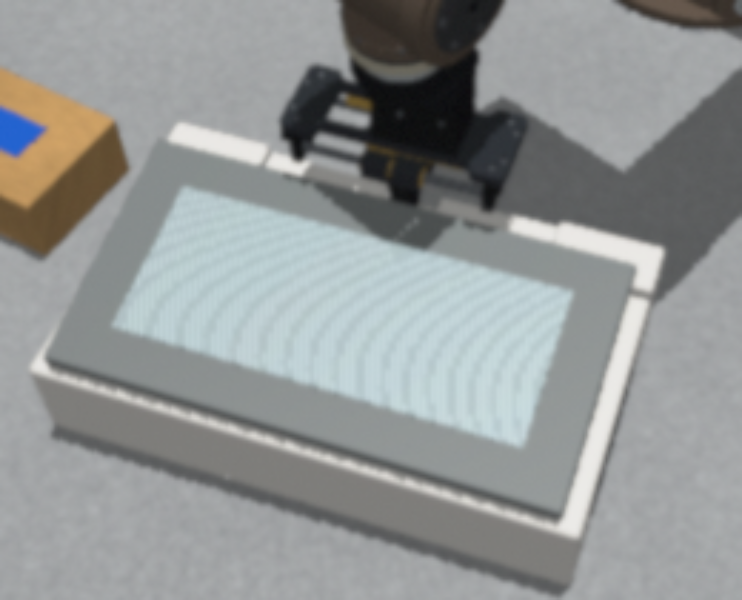

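The lid has popped ajar: its front edge now covers the rear of the rim, and the key is on its stop at z = 77 with 34 N. Now I'll withdraw.

>>> move_arm(
  commands=[
    [[0,0,0.4],[0,0,0],0],
    [[0,0,0.8],[0,0,0],0],
    [[0,0,1.5],[0,0,0],0],
    [[-0.5,0,2],[0,0,0],0],
    [[-0.5,0,3],[0,0,0],0],
    [[-1,-1,3],[0,0,0],0],
    [[-1,-3,2],[0,0,0],0],
    [[-1,-4,1],[0,0,0],0],
    [[-1,-4,0],[0,0,0],0],
    [[0,-4,0],[0,0,0],0],
  ],
)

```text
t: 8.75
eef_pos: [480.1, -240.9, 212.3]
tcp_rot: [3.141, -0.0, 0.133]
ft_force: [0.1, 0.6, 0.3]
opening: 0.002
grip_force: 0.0
```

>>> move_arm(
  commands=[
    [[0,-4,0],[0,0,0],0],
    [[0,-4,0],[0,0,0],0],
    [[0,-3,0],[0,0,0],0],
    [[0,0,0],[0,0,0],0],
    [[0,0,0],[0,0,0],0],
  ],
)

```text
t: 9.25
eef_pos: [480.7, -349.6, 211.2]
tcp_rot: [-3.141, 0.001, 0.132]
ft_force: [0.7, -0.3, -0.0]
opening: 0.004
grip_force: 0.0
```

Run:
```python
from h import *
print(state()["ft_force"])
s=read_camera("scene")
cv2.imwrite("pics/end.png",s)
```

```text
[ 0.65768086 -0.31709649 -0.02479546]
```

View pics/end.png

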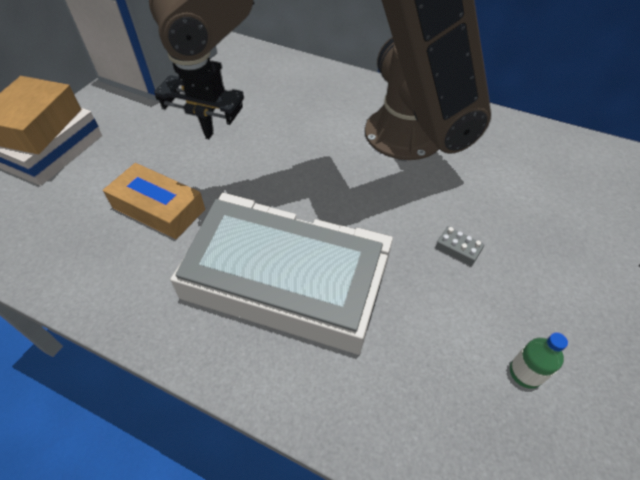

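The lid stays ajar, with its front edge at about (217,203)–(388,250). The bottle, rack and carton are where they were, and the hand is clear at (205,110). Handing in.

```bash
python3 -c "
from cell import env
print(env.job_done())"
```

```text
the job is handed in; nothing more can be done
None
```

I felt along the rim from the right land, found the notch at its middle and pressed the key to its stop; the lid popped ajar and stayed so, the hand is clear, the bottle, carton and rack look unmoved, and the job is handed in (no verdict was returned).

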